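# Tighten the drill driver's clutch by four clicks

## Task

The drill driver parked nose-up in its cradle slips too early: turn its black torque collar exactly four clicks clockwise (seen from above) from where it stands, by pushing its yellow thumb tab round with a fingertip of the closed gripper, then take the hand away. Do not take hold of the tab or the collar between the fingers, and leave the pine offcut, the jar and the hammer where they are.

Things in the scene. Friction and masses are not known exactly. Their poses are not given: they have to be found in the camera images.
- driver: Grey pistol-grip drill driver fixed nose-up in a plywood cradle; it cannot move. Origin: on the bench, under the upright collar axis; z up. Grip and battery stick out level along its +y to 170 mm from the axis (70 mm wide, up to 98 mm high). Cradle base 120 mm wide, from y -60 to 180 mm, cheeks 80 mm high. Under the collar: round grey flange, radius 37 mm, top at 96 mm, 10 white dots, one per setting.
- axis (a point): Point on the collar's upright turning axis, 114 mm above the bench, level with the middle of the tab. The black ribbed collar has radius 30 mm (31 over the ribs) and lies 97 to 123 mm above the bench. Above it on the axis a fixed steel nose (radius 15 mm at the foot, 8 mm at the top) rises to 146 mm.
- tab (a point): Middle of the yellow thumb tab's outer end, 46 mm from the axis, 114 mm above the bench; turns with the collar. The tab is a radial fin 8 mm wide from the collar's side to an upright round post of radius 5 mm centred here, 104 to 124 mm above the bench. Its whole circle is free above the flange. In driver's frame it points 110 degrees counter-clockwise from +x at setting 0, 24 degrees less per click.
- collar (a joint): Collar angle in rad, growing clockwise seen from above. Ten click stops 24 degrees (0.419 rad) apart: 0, 0.419 ... 3.770, end stops just beyond. It starts at rest in one of the first four (0 to 1.257). Turning needs a push of about 4 to 9 N at the tab; once past half-way between two stops it snaps by itself into the next, ahead of a slow finger, and stays there.
- offcut: Loose upright pine offcut, 45 x 45 x 90 mm; origin at the centre of its underside. Bystander: leave alone.
- jar: Loose amber jar with a steel cap, 56 mm diameter, 85 mm high; origin at the centre of its underside. Bystander: leave alone.
- hammer: Loose hammer lying on the bench, handle along its x; origin at its underside. Bystander: leave alone.

How it is judged (in metres and radians):
At the end, for the whole second after the job is handed in: The collar rests in the click stop four stops (96 degrees) clockwise of the one it started in, within 0.3 of a click; offcut, jar and hammer are at rest within 20 mm of where they stood (distance of tab from where it was at the start of the episode between 0.0644 and 0.0721 m and value of joint collar between 1.508 and 3.1 rad and velocity of joint collar between -0.05 and 0.05 rad/s and distance of each of offcut, jar, hammer from where it was at the start of the episode below 0.02 m and linear speed of each of offcut, jar, hammer below 0.02 m/s); the robot touches nothing.
It fails at once if the tab or collar is taken between the fingers (the grasp point is down over the tab, or over the collar's axis, while the fingers touch the driver) (contact force between the fingers and driver above 0.5 N and z of the grasp point in the frame of axis below 0.023 m and (horizontal distance between the grasp point and tab below 0.007 m or horizontal distance between the grasp point and axis below 0.02 m)).
It fails at once if the offcut, jar or hammer is moved, tipped or lifted (distance of any of offcut, jar, hammer from where it was at the start of the episode above 0.02 m or angle between any of offcut, jar's own z axis and vertical above 0.3 rad or height (world z) of any of offcut, jar, hammer above 0.015 m).
It also fails if it takes over 42 s, if anything falls off the work surface, if the arm or the gripper's body presses on something with over 40 N, if the wrist force passes 120 N, or if a joint passes its speed limit or range.

## Robot

A 7-joint arm with a two-finger parallel gripper is mounted at the origin on the work surface. World frame = base frame: x ahead of the robot, y to its left, z up, the work surface at z = 0. Lengths are in mm, angles in degrees, forces in N, time in s.
With the tool pointing down it reaches from about 400 to 850 mm from the base axis. Payload 4.5 kg.
Tool frame: the origin (TCP) lies between the finger pads; the fingertips stand 8 mm ahead of it and the grasp point (between the pads) lies 11 mm behind it; x points along the fingers, y is the direction in which the jaws open and shut, and the axes are right-handed (so a half turn about x gives the same grasp; the last joint's range is limited). The gripper opens to 88 mm and grips with 3 to 60 N. Pads are 18 mm wide; open, the fingers measure 123 mm over their backs; the gripper's body (75 mm by 187 mm) begins 45 mm behind the grasp point.
Start: joints at [78.598, 39.483, -11.15, 89.685, 9.013, 51.709, -12.324], TCP at [144.217, -608.156, 246.743] pointing down, gripper open.
Joint ranges: [-172.22, 172.22], [-26.19, 119.32], [-84.43, 86.54], [7.71, 146.69], [-57.33, 237.33], [2.42, 119.75], [-152.13, 152.13]. Speed limits (degrees/s): [147.25, 147.25, 180, 180, 180, 180, 180].

## Interface

Orientations are given as a 3x3 rotation matrix whose columns are the frame's x, y, z axes.
In Python, from bench import bot, vision, order, read_t, read_joint_positions, read_joint_velocities, read_effort, read_tool_pos, read_orientation, read_wrist_force, read_torque, read_width gives the robot as it stands. The module is installed in compiled form; this text tells all that it offers. Calls block until the motion is done:
- bot.reach(position, orientation): joint-space move of the TCP to a pose.
- bot.line_to(position, orientation=None, v=150): straight line of the TCP; orientation=None keeps the orientation; v is the mean speed in mm/s.
- bot.goto_joints(angles): joint-space move.
- bot.command_gripper(opening): opening from 0.0 (shut) to 1.0 (fully open); the grip force is fixed at half the most; returns when the fingers have stopped.
- bot.wait(seconds).
- bot.inverse_kinematics(position, orientation): joint angles nearest the present ones, or None.
- vision.camera(name): name is "scene" or "top" or "wrist"; returns the picture (480x640x3 uint8, red, green, blue); there is no depth.
- vision.camera_params(name): a dict with "camera_matrix" (3x3 intrinsics, pixels), "dist_coeffs" ([k1, k2, p1, p2, k3] as OpenCV has them; the pictures are not rectified), "pose" (4x4, takes a point from camera to world coordinates). Camera axes: x right, y down, z forward; pixel columns grow to the right and rows downward; lengths in mm; the calibration is good to about 2 mm. A picture is of the moment at which its call begins: read the wrist's pose just before it. camera_params takes no time and is no camera call; for the wrist camera it gives the pose at the moment of the call.
A pose or a line that the arm cannot do raises bot.Unreachable and nothing moves.
- order.sign_off(): hands the job in, once; it reports no verdict.
Readings, each from a call of its own:
- read_t(): time.
- read_joint_positions(): joint angles.
- read_joint_velocities(): joint speeds.
- read_effort(): joint torques, N m.
- read_tool_pos(): TCP position.
- read_orientation(): TCP orientation.
- read_wrist_force(): force on the tool from outside, world axes, zero at the start.
- read_torque(): the same for the moment, N m.
- read_width(): opening from 0.0 (shut) to 1.0 (fully open).
Only numpy, scipy, OpenCV 4.12 (cv2) and the standard library are available. Lean on these libraries where they do the work, as an engineer would, in place of code of your own. Each camera call takes 0.05 s, during which the arm holds its last target.

## Working session

There is one attempt and no reset: what is moved stays moved. The work goes in short steps, each a Python script; the robot and the scene stay as the last script left them, time stands still between calls to the robot, and variables do not carry over. Pictures are saved under pics/ and viewed, and the job is handed in when it is done.

```bash
mkdir -p pics; ls; python3 - <<'E'
from bench import *
import cv2
for n in ["scene","top","wrist"]:
    p=vision.camera_params(n)
    im=vision.camera(n); cv2.imwrite(f"pics/{n}0.png",im[:,:,::-1])
    print(n,p["camera_matrix"],p["dist_coeffs"],p["pose"])
print(read_t(),read_tool_pos(),read_orientation(),read_width())
E
```

```text
pics
scene [[467.96609338   0.         321.30010713]
 [  0.         467.96609338 237.99069069]
 [  0.           0.           1.        ]] [0.01427208 0.         0.         0.         0.        ] [[-3.60280834e-01  7.80163569e-01 -5.11412285e-01  9.19828542e+02]
 [ 9.32802331e-01  3.06474370e-01 -1.89613481e-01  9.55808036e+01]
 [ 8.80522784e-03 -5.45360675e-01 -8.38155238e-01  7.22388650e+02]
 [ 0.00000000e+00  0.00000000e+00  0.00000000e+00  1.00000000e+00]]
top [[475.69984476   0.         318.99040701]
 [  0.         475.69984476 236.43619724]
 [  0.           0.           1.        ]] [-0.11214404  0.          0.          0.          0.        ] [[-9.07997506e-03 -9.94611408e-01  1.03274884e-01  4.68540766e+02]
 [-9.99952256e-01  9.40431682e-03  2.65407458e-03 -1.55469422e+01]
 [-3.61100258e-03 -1.03245854e-01 -9.94649312e-01  8.88322800e+02]
 [ 0.00000000e+00  0.00000000e+00  0.00000000e+00  1.00000000e+00]]
wrist [[414.94094704   0.         317.2687704 ]
 [  0.         414.94094704 239.46653962]
 [  0.           0.           1.        ]] [-0.09062487  0.          0.          0.          0.        ] [[ 2.30012262e-01 -9.30152922e-01 -2.86199058e-01  2.17850240e+02]
 [-9.73187701e-01 -2.19767941e-01 -6.78804185e-02 -5.90689693e+02]
 [ 2.41791861e-04  2.94138732e-01 -9.55762705e-01  3.84088111e+02]
 [ 0.00000000e+00  0.00000000e+00  0.00000000e+00  1.00000000e+00]]
0.15 [ 144.0168635  -607.70666116  246.1070399 ] [[-4.51712730e-04  2.30726026e-01 -9.73018652e-01]
 [ 1.31631613e-03 -9.73017771e-01 -2.30726428e-01]
 [-9.99999032e-01 -1.38502221e-03  1.35816125e-04]] 0.9983705629258535
```

View pics/scene0.png

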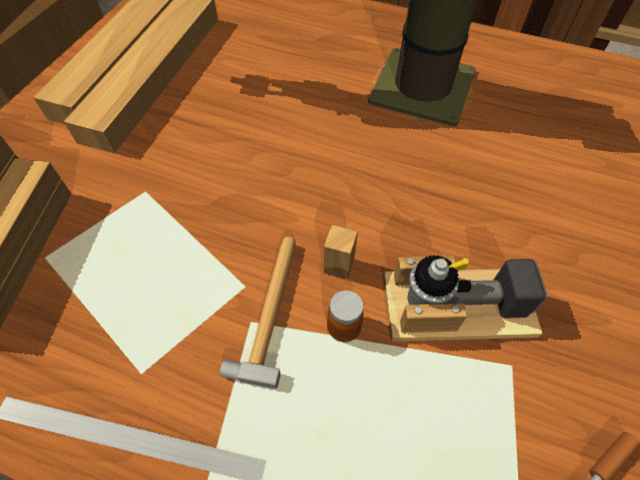

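View pics/top0.png

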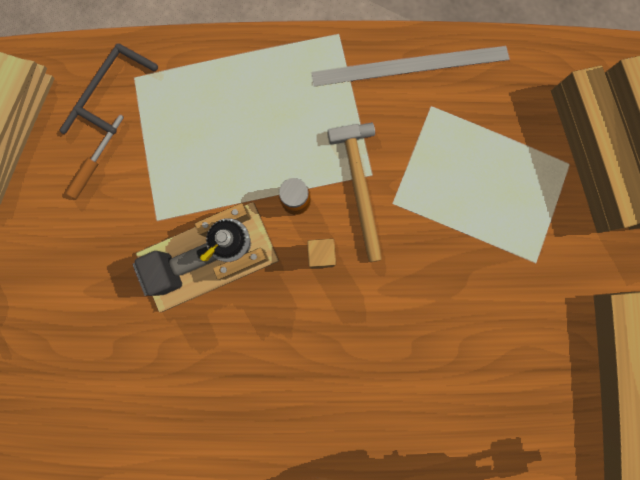

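The top view shows the driver with its collar at about (227,239) and its battery at about (157,273). The yellow tab is at about (208,254), pointing towards the battery. The jar is at (294,193), the offcut at (321,253) and the hammer near (355,190). I'll measure these now.

```bash
cat > h.py <<'E'
import numpy as np, cv2
from bench import *
P={n:vision.camera_params(n) for n in ["scene","top"]}
def ray(n,px,p=None):
    p=p or P[n]
    u=cv2.undistortPoints(np.array([[px]],float),np.array(p["camera_matrix"]),np.array(p["dist_coeffs"]))[0,0]
    T=np.array(p["pose"]); d=T[:3,:3]@np.array([u[0],u[1],1]); return T[:3,3],d
def plane(n,px,z,p=None):
    o,d=ray(n,px,p); return o+d*(z-o[2])/d[2]
def proj(n,X,p=None):
    p=p or P[n]; T=np.linalg.inv(np.array(p["pose"]))
    r=cv2.Rodrigues(T[:3,:3])[0]
    return cv2.projectPoints(np.array(X,float).reshape(-1,3),r,T[:3,3],np.array(p["camera_matrix"]),np.array(p["dist_coeffs"]))[0][:,0]
def tri(a,b):
    (o1,d1),(o2,d2)=a,b; d1=d1/np.linalg.norm(d1); d2=d2/np.linalg.norm(d2)
    A=np.c_[d1,-d2]; s=np.linalg.lstsq(A,o2-o1,rcond=None)[0]
    p,q=o1+s[0]*d1,o2+s[1]*d2; return (p+q)/2,np.linalg.norm(p-q)
E
python3 - <<'E'
import cv2,numpy as np
for n,(x0,y0,x1,y1) in dict(scene=(370,230,570,350),top=(120,190,350,320)).items():
    im=cv2.imread(f"pics/{n}0.png")
    c=im[y0:y1,x0:x1]; k=800//(x1-x0)
    cv2.imwrite(f"pics/{n}0z.png",cv2.resize(c,None,fx=k,fy=k,interpolation=cv2.INTER_CUBIC))
    h=cv2.cvtColor(im,cv2.COLOR_BGR2HSV)
    m=cv2.inRange(h,(22,190,110),(33,255,255)); m2=np.zeros_like(m); m2[y0:y1,x0:x1]=m[y0:y1,x0:x1]
    ys,xs=np.nonzero(m2); print(n,len(xs)); print(sorted(zip(xs.tolist(),ys.tolist())))
E
```

```text
scene 116
[(449, 266), (450, 265), (450, 266), (451, 264), (451, 265), (451, 266), (451, 267), (452, 264), (452, 265), (452, 266), (453, 263), (453, 264), (453, 265), (453, 266), (453, 267), (454, 263), (454, 264), (454, 265), (454, 266), (454, 267), (455, 262), (455, 263), (455, 264), (455, 265), (455, 266), (455, 267), (456, 262), (456, 263), (456, 264), (456, 265), (456, 266), (456, 267), (457, 262), (457, 263), (457, 264), (457, 265), (457, 266), (457, 267), (457, 268), (458, 262), (458, 263), (458, 264), (458, 265), (458, 266), (458, 267), (458, 268), (459, 261), (459, 262), (459, 263), (459, 264), (459, 265), (459, 266), (459, 267), (459, 268), (459, 269), (460, 261), (460, 262), (460, 263), (460, 264), (460, 265), (460, 266), (460, 268), (461, 260), (461, 261), (461, 262), (461, 263), (461, 264), (461, 265), (461, 266), (461, 267), (462, 260), (462, 261), (462, 262), (462, 263), (462, 264), (462, 265), (462, 266), (462, 267), (462, 268), (463, 259), (463, 260), (463, 261), (463, 262), (463, 263), (463, 264), (463, 267), (464, 258), (464, 259), (464, 260), (464, 261), (464, 262
[... 847 characters left out ...]
52), (207, 253), (207, 254), (207, 255), (207, 256), (207, 257), (207, 258), (207, 259), (208, 250), (208, 251), (208, 252), (208, 253), (208, 254), (208, 255), (208, 256), (208, 257), (208, 258), (209, 249), (209, 250), (209, 251), (209, 252), (209, 253), (209, 254), (209, 255), (209, 256), (210, 248), (210, 249), (210, 250), (210, 251), (210, 252), (210, 253), (210, 254), (210, 255), (211, 248), (211, 249), (211, 250), (211, 251), (211, 252), (211, 253), (211, 254), (212, 247), (212, 248), (212, 249), (212, 250), (212, 251), (212, 252), (213, 247), (213, 248), (213, 249), (213, 250), (213, 251), (214, 246), (214, 247), (214, 248), (215, 245), (215, 246), (215, 247), (216, 245), (217, 245)]
```

```bash
sleep 3; ls pics
```

```text
scene0.png
scene0z.png
top0.png
top0z.png
wrist0.png
```

View pics/wrist0.png

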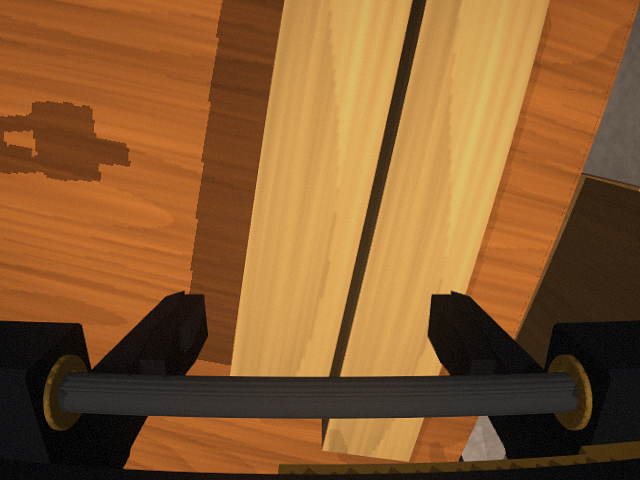

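View pics/scene0z.png

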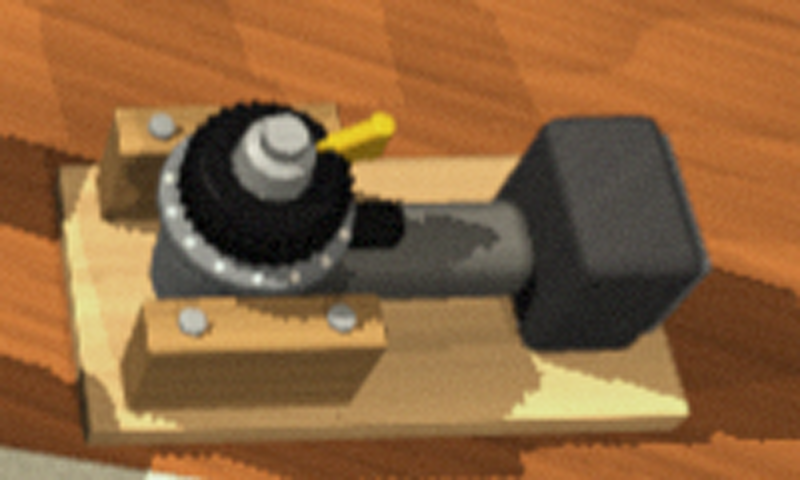

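View pics/top0z.png

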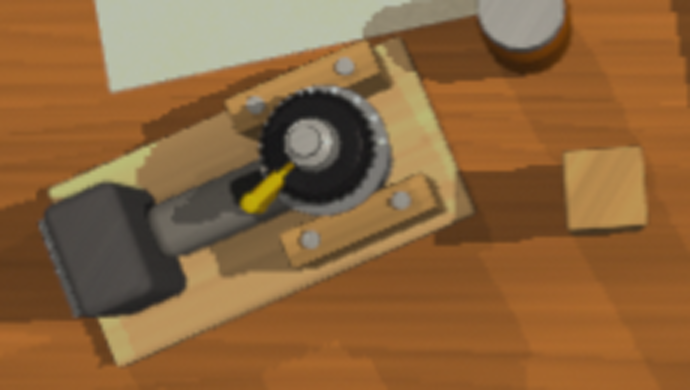

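```bash
python3 - <<'E'
from h import *
f=lambda p:np.round(p,1)
c1=plane("top",(221.3,236.7),146); c2=plane("scene",(442,264.3),146)
print("nose",f(c1),f(c2)); X,g=tri(ray("top",(221.3,236.7)),ray("scene",(442,264.3)));print(f(X),g)
t1=plane("top",(204,257),124);t2=plane("scene",(464.8,261.8),124);X,g=tri(ray("top",(204,257)),ray("scene",(464.8,261.8)))
print("tab",f(t1),f(t2),f(X),g)
for c,t in ((c1,t1),(c2,t2)):
    d=(t-c)[:2];print(np.hypot(*d),np.degrees(np.arctan2(d[1],d[0])))
# base edge corners: near edge in scene, (zoom 88,432)->(690,410); top view (118,362)->(470,212)
for z in (0,12):
  a=plane("scene",(370+92/4,230+432/4),z);b=plane("scene",(370+686/4,230+413/4),z);d=(b-a)[:2]
  print("base scene",z,f(a),f(b),np.hypot(*d),np.degrees(np.arctan2(d[1],d[0])))
  a=plane("top",(120+470/3,190+212/3),z);b=plane("top",(120+118/3,190+364/3),z);d=(b-a)[:2]
  e=plane("top",(120+50/3,190+190/3),z)
  print("base top",z,f(a),f(b),np.hypot(*d),np.degrees(np.arctan2(d[1],d[0])),f(e),np.hypot(*(e-b)[:2]))
print("jar",f(plane("top",(294,190),85)),"offcut",f(plane("top",(321.5,253),90)))
E
```

```text
nose [546.7 140.5 146. ] [547.  140.8 146. ]
[546.7 140.7 145.4] 0.17009212835372176
tab [516.2 173.1 124. ] [516.3 173.  124. ] [516.2 173.1 123.9] 0.20918126270147083
44.64761819023578 133.08250818171925
44.504804316044996 133.71264593403797
base scene 0 [616.7 109.7   0. ] [520.6 332.5   0. ] 242.70204263700992 113.3349786548453
base top 0 [516.   66.4   0. ] [422.1 288.1   0. ] 240.72469225056818 112.94023685947525 [531.7 334.6   0. ] 119.01326148987037
base scene 12 [621.7 109.4  12. ] [527.2 328.6  12. ] 238.6703839018339 113.33497865484524
base top 12 [515.3  65.3  12. ] [422.8 284.   12. ] 237.47283796155708 112.94023685947526 [530.8 329.9  12. ] 117.40555859405698
jar [632.6  28.8  85. ] offcut [523.4 -17.4  90. ]
```

Both views agree. The axis is at (546.8,140.6), the driver's +y points to 113.1°, and the tab points to 133.4° in world. That is 110.3° in the driver's frame, so it stands at setting 0 and must end at 37° in world. Next I'll check IK along the arc, then close the gripper and approach.

```bash
cat >> h.py <<'E'
AX=np.array([546.8,140.6])
def pose(th,gap=22.5,z=116,rho=46,sgn=1):
    a=np.radians(th); r=np.array([np.cos(a),np.sin(a)]); t=np.array([-r[1],r[0]])
    p=AX+rho*r+gap*t
    x=np.array([0,0,-1.]); y=sgn*np.array([t[0],t[1],0]); 
    return [p[0],p[1],z],np.c_[x,y,np.cross(x,y)]
E
python3 - <<'E'
from h import *
for s in (1,-1):
    for th in (155,133,110,80,40,30):
        for z in (116,260):
            q=bot.inverse_kinematics(*pose(th,z=z,sgn=s)); print(s,th,z,None if q is None else np.round(q,0))
E
```

```text
1 155 116 [ -30.   45.   15.  116.  -28.   23. -108.]
1 155 260 [ -23.   30.    3.  108.   -2.   42. -133.]
1 133 116 [ -36.   47.   23.  114.  -40.   27. -121.]
1 133 260 [ -30.   31.   12.  107.   -9.   43. -150.]
1 110 116 [ -43.   50.   34.  112.  -50.   34. -135.]
1 110 260 [ -52.   41.   50.  105.  -39.   53. -143.]
1 80 116 [ 11.  65. -72. 105.  68.  68.  85.]
1 80 260 [ 12.  50. -72.  98.  50.  71.  98.]
1 40 116 [ 12.  66. -72.  99.  68.  70.  50.]
1 40 260 [ 12.  52. -72.  92.  51.  74.  61.]
1 30 116 [ 12.  66. -72.  98.  68.  70.  42.]
1 30 260 [ 12.  53. -72.  91.  52.  75.  52.]
-1 155 116 [  4.  49. -43. 114.  54.  39.  -9.]
-1 155 260 [ 10.  38. -52. 106.  36.  54.   7.]
-1 133 116 [ -3.  47. -34. 113.  46.  34. -25.]
-1 133 260 [  5.  37. -47. 105.  33.  53. -14.]
-1 110 116 [-10.  46. -24. 110.  35.  31. -38.]
-1 110 260 [ -0.  36. -40. 103.  29.  52. -33.]
-1 80 116 [-15.  46. -15. 106.  22.  31. -55.]
-1 80 260 [ -7.  36. -29.  99.  22.  51. -55.]
-1 40 116 [-21.  47.  -2. 101.   3.  32. -76.]
-1 40 260 [-13.  37. -17.  94.  13.  51. -84.]
-1 30 116 [-22.  48.   0. 100.  -1.  32. -81.]
-1 30 260 [-14.  37. -13.  93.  10.  52. -92.]
```

```bash
python3 - <<'E'
from h import *
bot.command_gripper(0.0); print(read_width(),read_t())
p=read_tool_pos(); bot.line_to([p[0],p[1],300],v=200)
P0,R=pose(153,z=280,sgn=-1)
bot.reach(P0,R); print(read_tool_pos(),read_t())
P0[2]=200; bot.line_to(P0,R,v=200)
print(read_tool_pos(),read_t(),read_wrist_force())
for n in ("top","scene","wrist"):
    cv2.imwrite(f"pics/{n}1.png",vision.camera(n)[:,:,::-1])
E
```

```text
0.005414485834618572 1.45
[495.95412169 140.4375547  279.82697067] 4.775
[495.88775065 141.79384348 200.47085361] 5.325 [ 0.96171149 -0.24559518 -0.30019496]
```

```bash
python3 - <<'E'
import cv2,numpy as np
a=[cv2.resize(cv2.imread(f"pics/{n}1.png"),(400,300)) for n in ("top","scene","wrist")]
cv2.imwrite("pics/m1.png",np.vstack([np.hstack(a[:2]),np.hstack([a[2],a[2]*0])]))
E
```

```text
(no output)
```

View pics/m1.png

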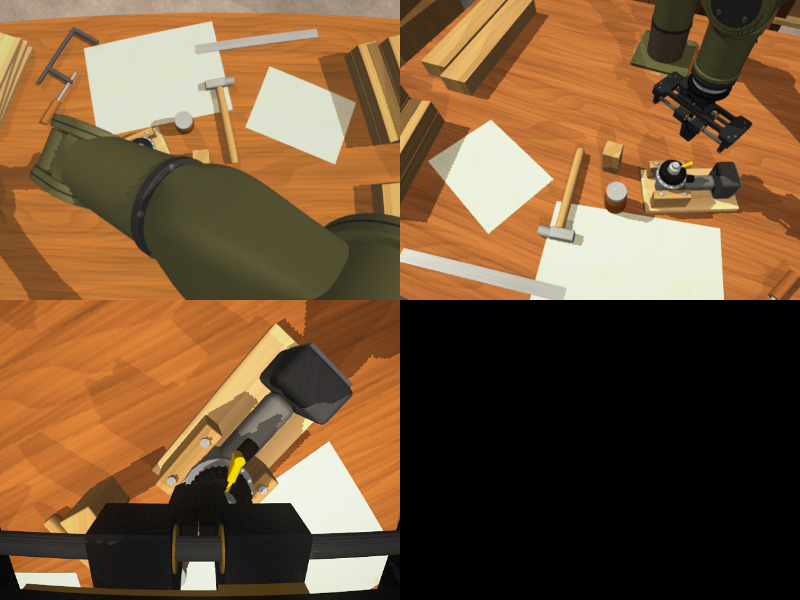

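The wrist view (bottom-left of the montage) shows the yellow tab clear of the closed fingers, at roughly (375,265) in full pixels. The scene view shows the hand high above and behind the driver, and nothing has been disturbed. Next I'll descend and creep in until contact.

```bash
cat >> h.py <<'E'
def tabang(tag=None):
    im=vision.camera("scene")
    if tag: cv2.imwrite(f"pics/{tag}.png",im[200:360,340:580,::-1].repeat(3,0).repeat(3,1))
    hsv=cv2.cvtColor(im,cv2.COLOR_RGB2HSV); m=cv2.inRange(hsv,(22,190,110),(33,255,255))
    k=np.zeros_like(m); c=proj("scene",[AX[0],AX[1],124])[0].astype(int); cv2.circle(k,tuple(int(v) for v in c),45,255,-1)
    n,l,s,ce=cv2.connectedComponentsWithStats(m&k)
    if n<2: return None
    i=1+np.argmax(s[1:,4]); ys,xs=np.nonzero(l==i)
    q=np.array([plane("scene",(x,y),122)[:2]-AX for x,y in zip(xs,ys)])
    d=q.mean(0); return round(float(np.degrees(np.arctan2(d[1],d[0]))),1),int(s[i,4])
E
python3 - <<'E'
from h import *
P0,R=pose(153,sgn=-1); bot.line_to(P0,R,v=100)
print(read_tool_pos(),read_t(),tabang())
bot.wait(.2); f0=read_wrist_force(); print(f0)
for th in np.arange(150,128,-1.5):
    bot.line_to(*pose(th,sgn=-1),v=40)
    f=read_wrist_force()-f0; print(th,np.round(f,1),round(read_t(),2))
    if np.hypot(*f[:2])>3: break
print(tabang("c1"))
E
```

```text
[495.8501238  141.74883544 116.44439906] 6.4667 (133.8, 113)
[ 0.64327551  0.33637388 -0.06485038]
150.0 [-1.4 -1.3  0.3] 6.97
148.5 [-0.7 -1.1  0.7] 7.22
147.0 [ 0.3  0.  -0.4] 7.47
145.5 [-0.2 -0.5 -0. ] 7.72
144.0 [-0.3 -0.9 -0.3] 7.97
142.5 [-1.2  0.  -0.4] 8.22
141.0 [-0.8 -0.8  0.5] 8.47
139.5 [-0.9 -0.5  0.3] 8.72
138.0 [ 0.4 -0.6  1.1] 8.97
136.5 [-1.5 -1.3  0.8] 9.22
135.0 [-0.8 -0.3  0.8] 9.47
133.5 [-0.9 -0.6 -0.2] 9.72
132.0 [-0.3 -0.6  0.2] 9.97
130.5 [-1.  -0.  -0.9] 10.22
129.0 [-1.2 -1.3  0.6] 10.47
(133.5, 116)
```

View pics/c1.png

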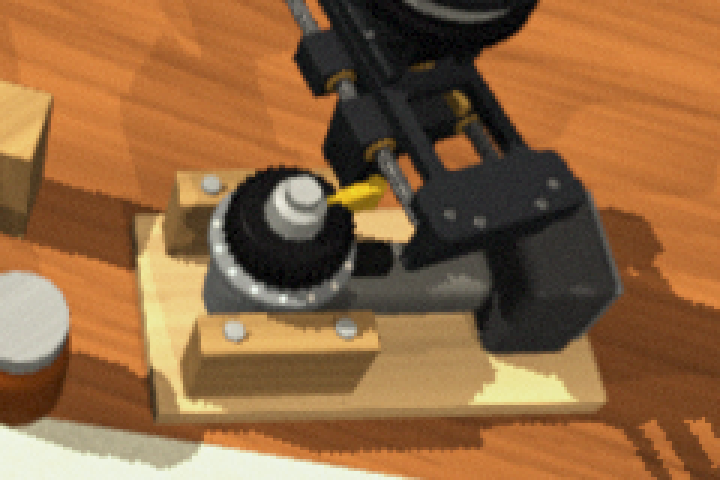

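There was no contact yet, so the fingertips are thinner at the tip than I assumed. I'll re-align parallel to the tab and close the gap instead.

```bash
python3 - <<'E'
from h import *
bot.line_to(*pose(133.4,gap=18.5,sgn=-1),v=60)
f0=np.mean([read_wrist_force() for _ in range(1)],0)
a=np.radians(133.4);t=np.array([-np.sin(a),np.cos(a)])
for g in np.arange(18,10.9,-1):
    bot.line_to(*pose(133.4,gap=g,sgn=-1),v=20)
    f=read_wrist_force(); print(g,np.round(f,1),"tang",round(f[:2]@t,1),round(read_t(),2))
    if f[:2]@t>3: break
print(tabang("c2"),read_tool_pos())
cv2.imwrite("pics/w2.png",vision.camera("wrist")[:,:,::-1])
E
```

```text
18.0 [-2.7 -1.8 -0.6] tang 3.2 11.02
(132.7, 107) [501.69270664 161.20982339 115.83477787]
```

View pics/w2.png

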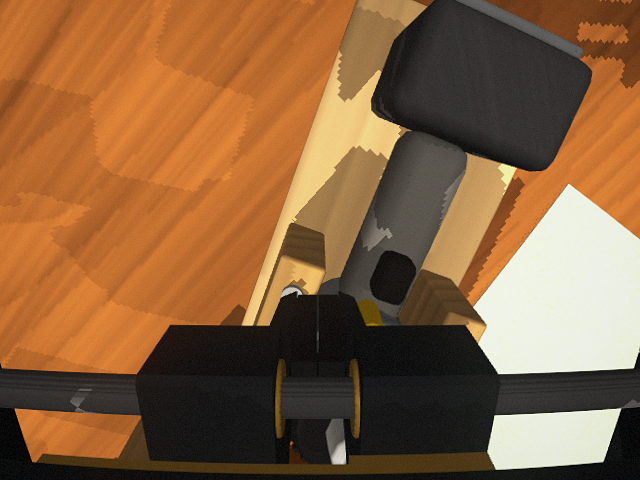

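Contact is at a gap of about 18 mm. The wrist view shows the yellow tab at about (370,313), against the right face of the fingertip. I'll push along the arc towards click 3 and measure on the way.

```bash
python3 - <<'E'
from h import *
def push(th):
    bot.line_to(*pose(th,gap=18,sgn=-1),v=30)
    a=np.radians(th);t=np.array([-np.sin(a),np.cos(a)]); f=read_wrist_force(); return f[:2]@t,f
out=[]
for i,th in enumerate(np.arange(131.5,67,-2)):
    ft,f=push(th); out.append((th,round(float(ft),1)))
    if np.linalg.norm(f)>40: print("FORCE",f);break
    if i%4==3: out.append(("tab",tabang()))
print(out,read_t()); print(tabang("c3"),read_tool_pos(),pose(th,gap=18)[0])
E
```

```text
[(np.float64(131.5), 5.0), (np.float64(129.5), 2.2), (np.float64(127.5), 0.9), (np.float64(125.5), 0.7), ('tab', (122.1, 122)), (np.float64(123.5), 0.5), (np.float64(121.5), 0.1), (np.float64(119.5), 0.8), (np.float64(117.5), -0.2), ('tab', (107.9, 134)), (np.float64(115.5), -0.3), (np.float64(113.5), -0.0), (np.float64(111.5), 1.4), (np.float64(109.5), 3.6), ('tab', (106.3, 95)), (np.float64(107.5), 6.1), (np.float64(105.5), 3.2), (np.float64(103.5), 0.6), (np.float64(101.5), 0.2), ('tab', (99.6, 40)), (np.float64(99.5), 0.0), (np.float64(97.5), 0.9), (np.float64(95.5), -0.1), (np.float64(93.5), 0.4), ('tab', (93.5, 6)), (np.float64(91.5), 0.6), (np.float64(89.5), 0.4), (np.float64(87.5), 1.2), (np.float64(85.5), 3.0), ('tab', None), (np.float64(83.5), 6.7), (np.float64(81.5), 2.3), (np.float64(79.5), 0.4), (np.float64(77.5), 0.5), ('tab', None), (np.float64(75.5), -0.3), (np.float64(73.5), -0.1), (np.float64(71.5), 0.3), (np.float64(69.5), 0.5), ('tab', None), (np.float64(67.5), -0.1)] 19.7667
None [547.72983032 189.9908248  115.97257003] [np.float64(547.7736063035909), np.float64(189.9867602780908), 116]
```

View pics/c3.png

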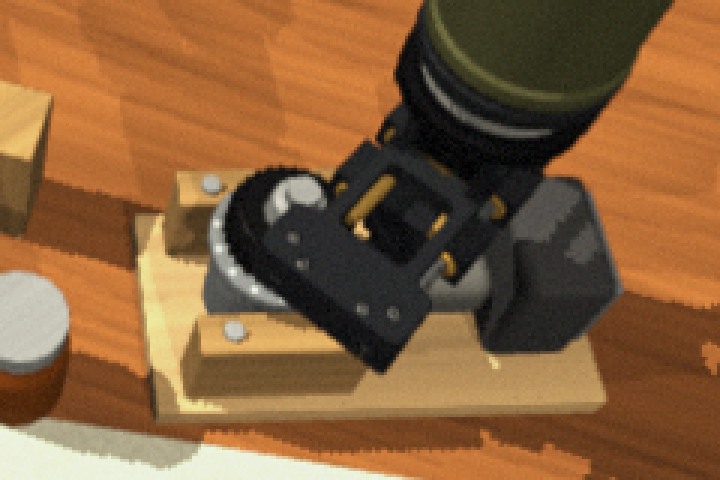

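The force peaks at 131.5°, 107.5° and 83.5° are 24° apart, so three clicks are done. The scene view shows the hand covering the tab, and the offcut and jar are untouched. I'll push the fourth click to 45°, which is past half-way at 49° and short of the rest stop at 37°. Then I'll back off, lift and look.

```bash
python3 - <<'E'
from h import *
out=[]
for th in np.arange(65.5,44.9,-2).tolist()+[45]:
    bot.line_to(*pose(th,gap=18,sgn=-1),v=30)
    a=np.radians(th);t=np.array([-np.sin(a),np.cos(a)]); f=read_wrist_force(); out.append((th,round(float(f[:2]@t),1)))
    if np.linalg.norm(f)>40: print("FORCE",f);break
print(out,read_t())
bot.line_to(*pose(45,gap=26,sgn=-1),v=60)
p,R=pose(45,gap=26,z=220,sgn=-1); bot.line_to(p,R,v=150)
p[0]-=150;p[1]+=0;p[2]=270; bot.line_to(p,R,v=250)
print(read_tool_pos(),read_t(),read_wrist_force(),tabang("c4"))
cv2.imwrite("pics/top4.png",vision.camera("top")[:,:,::-1])
E
```

```text
[(65.5, 0.2), (63.5, 1.4), (61.5, 3.8), (59.5, 6.6), (57.5, 3.2), (55.5, 0.7), (53.5, 0.4), (51.5, -0.6), (49.5, -0.8), (47.5, -0.2), (45.5, -0.2), (45, -0.0)] 22.8167
[412.20596223 191.39151492 269.61598814] 24.725 [ 0.42138024  0.19944877 -0.13051549] (33.5, 170)
```

View pics/c4.png

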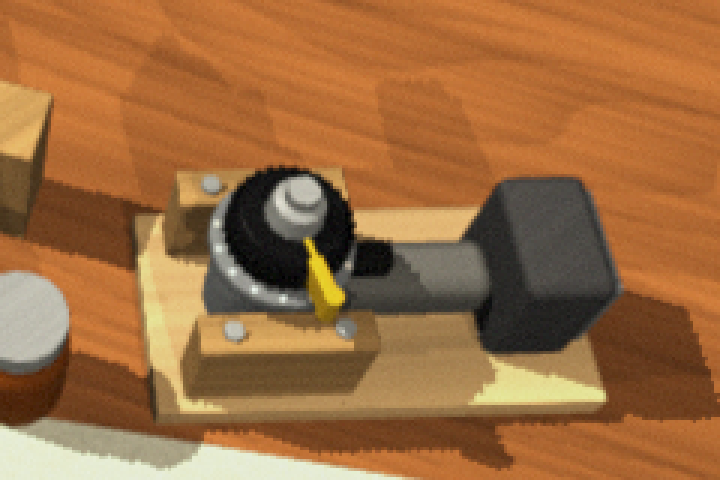

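View pics/top4.png

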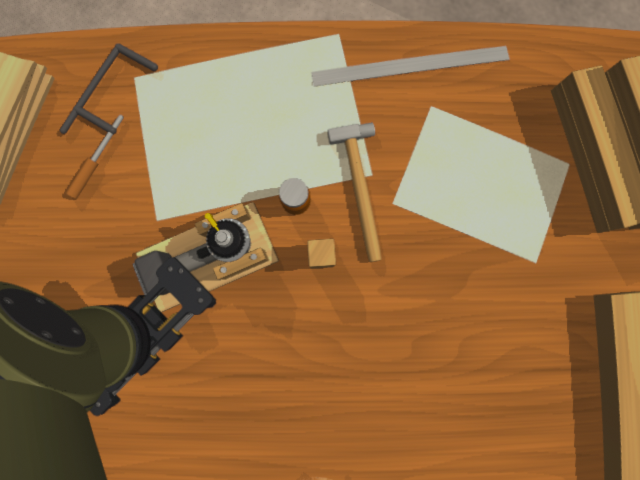

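```bash
python3 - <<'E'
from h import *
im=cv2.imread("pics/top4.png");m=cv2.inRange(cv2.cvtColor(im,cv2.COLOR_BGR2HSV),(22,190,110),(33,255,255))[200:240,195:230]
ys,xs=np.nonzero(m);i=np.argsort(ys)[:6];print([(int(xs[j])+195,int(ys[j])+200) for j in i])
for n,px in (("scene",(451.3,298.5)),("top",(xs[i].mean()+195,ys[i].mean()+200+2))):
    d=plane(n,px,124)[:2]-AX; print(n,np.hypot(*d),np.degrees(np.arctan2(d[1],d[0])))
j=cv2.absdiff(im,cv2.imread("pics/top0.png"))[100:275,275:390]; print("bystander diff mean/max",j.mean(),j.max(),(j>40).sum())
E
```

```text
[(207, 213), (208, 213), (209, 213), (205, 214), (206, 214), (207, 214)]
scene 44.73817025836658 36.79160448470355
top 46.99759723468828 37.58561179853119
bystander diff mean/max 4.872993788819876 9 0
```

```bash
python3 - <<'E'
from h import *
bot.command_gripper(0.5); bot.wait(.3); print(tabang(),read_t(),read_wrist_force()); order.sign_off()
E
```

```text
(33.5, 169) 25.95 [ 0.11931458 -0.55076114 -0.35069461]
the job is handed in; nothing more can be done
```

The collar is now four clicks clockwise of where it started, at setting 4, and the job was handed in at about 26 s of the 42 s allowed. I pushed the yellow tab round with the closed fingertips and did not take hold of it or the collar.

- **Start:** the tab stood at 133.4° in world, which is 110.3° in the driver's frame, so the collar started at setting 0.
- **Clicks:** while pushing, the force peaked four times, 24° apart, at about 5–7 N.
- **Final tab angle:** after I backed off and lifted the hand clear, the tab measured 36.8° in the scene view and 37.6° in the top view, against about 37.2° expected.
- **Bystanders:** the offcut, jar and hammer show no change in the top picture between start and finish.
- **Readings that disagreed:** my automatic colour check read 33.5° for the final tab angle. I put that down to the yellow side of the post being in view and relied on the two direct measurements instead. My first approach also stopped short of the tab, because the fingertips are thinner than I assumed; I lined up again and found contact.

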